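# Seat a tapered stub shaft in a belt pulley

## Task

Set the bright metal stub shaft, taper down, into the brass taper liner in the hub of the belt pulley and let go of it so that it centres itself. Then push it steadily straight down from above until the brass liner has slid all the way down onto its stop, hold it there for a moment with a firm push of about 20 N, never more than 35 N, and leave it standing there upright and untouched. Leave the black stub shaft and the other things on the bench where they are.

Things in the scene. Friction and masses are not known exactly. Their poses are not given: they have to be found in the camera images.
- stub_mid (a point): Centre (half-way up, on the axis) of the bright aluminium-coloured stub shaft, loose, 80 mm tall, 0.4 to 0.65 kg, starting upright on the bench. z is its axis, pointing up from the cone to the boss. The boss (see stub) is the part to grip, from above.
- stub: The same bright stub shaft; origin at the centre of its underside, z up its axis. From the underside up: a cone, 34 mm across at the bottom and 58 mm at 40 mm up; a 58 mm wide collar from 40 to 44 mm; a plain round boss, 36 mm across, from 44 to 80 mm, with a flat top.
- blackstub_mid (a point): Centre (half-way up) of a black stub shaft of the same shape and size, standing upright on the bench: not the one wanted.
- pulley: Dark steel belt pulley (144 mm across, lying flat, axis upright) fixed on a green stand plate 190 x 170 x 20 mm. Origin on the pulley's axis at the plate's underside, on the bench; z up. The rim's top is 64 mm and the hub's top face (96 mm across) 70 mm above the origin. The brass liner stands in the hub on the same axis (see hub).
- hub (a point): Centre of the hub's top face. A brass liner (73 mm across, 40 mm high) rises out of it; its tapered bore matches the stub's cone: 55 mm across at the top edge, 31 mm at the lower. A nested stub's underside is about 35 mm below, its top 45 mm above, the liner's top edge. That edge starts 3 to 36 mm above the hub face, and its stop is 3 to 20 mm further down: not measured, to be felt.
- washer (a joint): Stiff spring washer under the liner's stop: how far it is squeezed (m), 0 until the stop bears more than 16 N, then 1 mm more per 20 N (less than the reading's noise at a right push: go by force). Before that, the liner is a tight sliding fit: it carries the stub without sinking, slides under a push on the stub of 4 to 10 N, stays where it is left; on the stop it turns hard at once.
- bearing: Bystander: steel bearing ring, 72 mm across, 18 mm high; origin at the centre of its underside.
- can: Bystander: yellow can, 60 mm across, 110 mm tall; origin at the centre of its underside.
- jar: Bystander: white jar with a red cap, 56 mm across, 75 mm tall; origin at the centre of its underside.
- carton: Bystander: cardboard box 100 x 70 x 55 mm; origin at the centre of its underside.
- spare: Bystander: small dark pulley, 68 mm across, 30 mm high; origin at the centre of its underside.
- wrench: Bystander: wrench, 180 mm long, lying flat; origin under its middle, x along it.
There are look-alikes about, which are no part of the job. What is shaped like the stub but turquoise is not meant.

How it is judged (in metres and radians):
On the way, in this order (a step that is already met when the one before it is completed fails the run):
1. the bright stub stands in the liner's taper, upright, and the fingers have let go of it (horizontal distance between stub_mid and pulley below 0.006 m and angle between stub_mid's own z axis and vertical below 0.15 rad and z of stub_mid in the frame of pulley below 0.12 m and contact force between the fingers and stub below 0.3 N and linear speed of stub below 0.02 m/s), for 0.2 s.
2. the stub has been pushed down until the liner is on its stop, which then bears at least 23 N (stub and liner weigh 5 to 8 N of that) (value of joint washer above 0.00035 m and angle between stub_mid's own z axis and vertical below 0.06 rad and z of stub_mid in the frame of pulley below 0.097 m and horizontal distance between stub_mid and pulley below 0.005 m), for 0.1 s.
At the end, for the whole second after the job is handed in: After the push onto the stop, the bright stub stands in the liner within 5 mm of the pulley's axis, upright within 0.06 rad, its centre less than 97 mm above the pulley's origin (where it comes to rest on the stop), released and at rest (horizontal distance between stub_mid and pulley below 0.005 m and angle between stub_mid's own z axis and vertical below 0.06 rad and contact force between the fingers and stub below 0.3 N and z of stub_mid in the frame of pulley below 0.097 m and linear speed of stub below 0.01 m/s); the robot touches nothing.
It fails at once if the stop is overloaded: its spring washer squeezed by more than 1.35 mm (a load of 43 N, which is a push of at least 35 N on the stub) (value of joint washer above 0.00135 m).
It fails at once if the gripper or arm bears on the pulley, liner or stand with more than 40 N (contact force between any of the fingers, the arm and pulley above 40 N).
It fails at once if the black stub moved more than 25 mm or tipped over (distance of blackstub_mid from where it was at the start of the episode above 0.025 m or angle between blackstub_mid's own z axis and vertical above 0.5 rad).
It fails at once if another thing on the bench (bearing ring, can, jar, carton, small pulley or wrench) moved more than 25 mm (distance of any of bearing, can, jar, carton, spare, wrench from where it was at the start of the episode above 0.025 m).
It also fails if it takes over 66 s, if anything falls off the work surface, if the arm or the gripper's body presses on something with over 40 N, if the wrist force passes 120 N, or if a joint passes its speed limit or range.

## Robot

A 6-joint arm with a two-finger parallel gripper is mounted at the origin on the work surface. World frame = base frame: x ahead of the robot, y to its left, z up, the work surface at z = 0. Lengths are in m, angles in degrees, forces in N, time in s.
With the tool pointing down it reaches from about 0.35 to 0.875 m from the base axis. Payload 4.2 kg.
Tool frame: the origin (TCP) lies at the very end of the fingers, on their centre line; the grasp point (between the pads) lies 19 mm behind it; z points along the fingers, x is the direction in which the jaws open and shut, and the axes are right-handed (so a half turn about z gives the same grasp; the last joint's range is limited). The gripper opens to 87 mm and grips with 3 to 60 N. Pads are 19 mm wide; open, the fingers measure 117 mm over their backs; the gripper's body (75 mm by 190 mm) begins 51 mm behind the grasp point.
Start: joints at [-53.423, 22.042, 0.453, 0, -68.411, -14.817], TCP at [0.232, -0.58, 0.223] pointing down, gripper open.
Joint ranges: [-179.83, 179.83], [-69.29, 118.12], [-61.27, 80.66], [-181.25, 117.63], [-171.15, -9.14], [-177.46, 177.46]. Speed limits (degrees/s): [159.86, 159.86, 180, 180, 180, 180].

## Interface

Orientations are given as a 3x3 rotation matrix whose columns are the frame's x, y, z axes.
In Python, from station import r gives the robot as it stands.
- The arm moves only by the shell command python3 -m jog 'ROWS' [OPENING]. ROWS is JSON, a list of rows, each a list of 2 entries, a list of its own where there are three numbers: the shift along the tool's x, y, z in m, then the turn, a rotation vector about the tool's x, y, z in units of 5 degrees (1.0 is 5 degrees). A call has exactly 10 rows; each row is the pose to reach, as a shift and turn from the pose commanded when the call began, along the tool's axes at that moment; what a row does not reach only later rows make up. A row lasts 1/12 s, in which the tool goes at most 41.7 mm and 7.16 degrees, less where a joint would pass 70% of its speed; a pose out of reach is approached as far as the arm can. A call with a gripper value outside its range is refused whole. OPENING is the finger opening in m, from 0 to 0.087, set as the call begins (- or left out, the last holds). The fingers move at their own pace and stop on an object; the grip force is fixed at half the most. Time passes only in rows, so rows that repeat a pose let the fingers close, or fill a call up. It gives the time, the measured TCP pose, the force and the opening at its end, in the units of the state.
- r.sense(): the state, without advancing time (a new reading comes with each control period).
- r.capture(name): name is "scene" or "side" or "wrist"; returns (picture, depth): 420x560x3 uint8, blue, green, red; 420x560 float32, m along the optical axis (not along the pixel's ray), 0 where there is no reading.
- r.calibration(name): a dict with "fx", "fy", "cx", "cy" (pixels), "R" (3x3) and "t" (3): a world point X has camera coordinates R X + t; the wrist camera has in their place "tool_from_camera" (4x4, takes a point from camera to tool coordinates, whose origin is the TCP and whose axes are the tool frame's). Camera axes: x right, y down, z forward; pixel columns grow to the right and rows downward; lengths in m; the calibration is good to about 2 mm. The wrist camera is an equidistant fisheye: a pixel r from the principal point sees the ray r / f radians off the axis. A picture is of the moment at which its call begins: read the wrist's pose just before it. calibration takes no time and is no camera call.
- r.finish_job(): hands the job in, once; it reports no verdict.
Trained networks look in the newest picture that a camera, given by its name, has taken for a name from the list of things; names that differ only in an ending like _2 or _b are one class to them, and where a whole thing is asked for, a point or a joint stands for the part that bears it (a point fixed in the world has none). Each returns a list of dicts, best first, with "confidence" (0 to 1); they miss things now and then, are a little off and sometimes report something else, mostly with a low value. They report only what shows in the picture. A call takes as long as a camera call. They do not tell look-alikes from the thing itself.
- r.cut_out(query, camera): "region" (420x560 bool, what is visible of it) and "uv" ([column, row] in pixels, amid what is visible of it).
The state is a dict: "time_s": time; "joints": joint angles; "joint_velocities": joint speeds; "effort": joint torques, N m; "tcp_pos": TCP position; "ee_rot": TCP orientation; "wrist_force": force on the tool from outside, world axes, zero at the start; "moment": the same for the moment, N m; "gripper_width": opening from 0.0 (shut) to 1.0 (fully open).
Only numpy, scipy, OpenCV 4.12 (cv2) and the standard library are available. Lean on these libraries where they do the work, as an engineer would, in place of code of your own. Each camera call takes 0.05 s, during which the arm holds its last target.

## Working session

There is one attempt and no reset: what is moved stays moved. The work goes in short steps, Python scripts to look and compute and a shell command to move; the robot and the scene stay as the last step left them, time stands still between calls to the robot, and variables do not carry over. Pictures are saved under pics/ and viewed, and the job is handed in when it is done.

```bash
ls; mkdir -p pics
cat > h.py <<'E'
import numpy as np,cv2
from station import r
def unproj(cam,uv,d):
    c=r.calibration(cam);R=np.array(c['R']);t=np.array(c['t'])
    u,v=uv[...,0],uv[...,1]
    P=np.stack([(u-c['cx'])/c['fx']*d,(v-c['cy'])/c['fy']*d,d],-1)
    return (P-t)@R
def cloud(cam,depth,reg):
    vs,us=np.nonzero(reg&(depth>0))
    return unproj(cam,np.stack([us,vs],-1).astype(float),depth[vs,us])
E
python3 - <<'E'
from h import *
s=r.sense();print(s)
for c in("scene","side"):
    p,d=r.capture(c);cv2.imwrite(f"pics/{c}0.png",p);np.save(f"pics/{c}0.npy",d)
    for q in("stub_mid","blackstub_mid","pulley"):
        for o in r.cut_out(q,c):
            P=cloud(c,d,o['region'])
            print(c,q,round(o['confidence'],2),o['uv'],o['region'].sum(),p[o['region']].mean(0).round(),P.min(0).round(3),P.max(0).round(3))
E
```

```text
pics
{'time_s': 0.0, 'joints': array([-5.34245500e+01,  2.20914364e+01,  3.81172801e-01, -2.97148886e-02,
       -6.84126893e+01, -1.48158650e+01]), 'joint_velocities': array([-0.01013914,  0.04081296, -0.05455281, -0.04493456, -0.05930962,
        0.03244494]), 'effort': array([-2.36242045e-05, -3.90667248e+01,  1.87398577e+01,  4.21968877e+00,
        1.09927281e-02, -1.90847627e-04]), 'tcp_pos': array([ 0.2314868 , -0.57990279,  0.22146014]), 'ee_rot': array([[-3.70534131e-01,  9.28818423e-01, -8.91413412e-04],
       [ 9.28816251e-01,  3.70535194e-01,  2.01066263e-03],
       [ 2.19784053e-03, -8.29401330e-05, -9.99997581e-01]]), 'wrist_force': array([-0.55173778, -0.79154531, -0.31292096]), 'moment': array([ 0.01673158,  0.01118238, -0.05107638]), 'gripper_width': 1.0015894401810892}
scene stub_mid 0.67 [207.8, 220.3] 415 [102. 110.  29.] [ 0.523 -0.215  0.008] [ 0.573 -0.161  0.084]
scene stub_mid 0.63 [170.3, 209.1] 425 [113. 119. 128.] [ 0.413 -0.331 -0.003] [ 0.515 -0.267  0.082]
scene stub_mid 0.24 [347.0, 171.2] 391 [45. 47. 51.] [ 0.305  0.203 -0.004] [0.434 0.282 0.083]

[... 171 characters left out ...]
] [0.658 0.127 0.081]
scene pulley 0.36 [151.3, 274.5] 628 [74. 79. 81.] [ 0.622 -0.383 -0.003] [ 0.705 -0.309  0.032]
side stub_mid 0.85 [298.1, 168.2] 329 [70. 76. 28.] [ 0.514 -0.278 -0.004] [ 0.568 -0.158  0.087]
side stub_mid 0.7 [319.8, 156.0] 321 [84. 90. 99.] [ 0.459 -0.317 -0.001] [ 0.514 -0.26   0.084]
side stub_mid 0.5 [271.7, 141.9] 255 [50. 52. 55.] [ 0.64  -0.399 -0.004] [ 0.705 -0.303  0.032]
side blackstub_mid 0.75 [309.7, 276.5] 510 [12. 12. 13.] [ 0.374  0.139 -0.006] [0.439 0.262 0.083]
side pulley 0.84 [275.1, 221.2] 3194 [49. 62. 58.] [ 0.45  -0.112 -0.006] [0.657 0.131 0.082]
side pulley 0.48 [320.0, 155.8] 332 [84. 89. 98.] [ 0.459 -0.385 -0.008] [ 0.518 -0.26   0.084]
```

View pics/scene0.png

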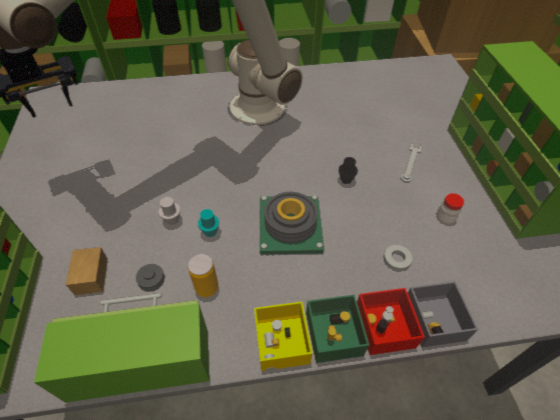

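View pics/side0.png

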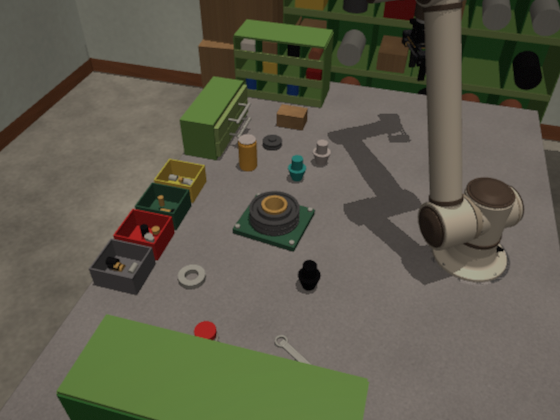

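Run:
```python
from h import *
for c in("scene","side"):
    p=cv2.imread(f"pics/{c}0.png");d=np.load(f"pics/{c}0.npy")
    H,W=d.shape
    vv,uu=np.mgrid[:H,:W]
    X=unproj(c,np.stack([uu,vv],-1).astype(float),d)
    def ctr(cx,cy,rad,z0,z1):
        m=(d>0)&(np.hypot(X[...,0]-cx,X[...,1]-cy)<rad)&(X[...,2]>z0)&(X[...,2]<z1)
        P=X[m]
        return m,P
    for n,(cx,cy) in dict(stub=(.49,-.29),turq=(.545,-.19),black=(.4,.235)).items():
        m,P=ctr(cx,cy,.05,.074,.088); print(c,n,'top',len(P),P.mean(0).round(4),np.ptp(P,axis=0).round(3), (P.min(0)+P.max(0)).round(4)/2)
    hsv=cv2.cvtColor(p,cv2.COLOR_BGR2HSV)
    m,P=ctr(.55,.01,.12,.05,.12)
    hs=np.histogram(P[:,2],bins=np.arange(.05,.12,.004));print(hs[0])
    br=m&(hsv[...,1]>120)&(hsv[...,0]<30)&(hsv[...,0]>8)
    Q=X[br];print('brass',len(Q),Q.mean(0),Q.min(0),Q.max(0)); print(np.histogram(Q[:,2],bins=np.arange(.05,.12,.004))[0])
    # rim/hub region fit
    cv2.imwrite(f"pics/{c}_z.png",cv2.resize(p[180:250,240:340] if c=="scene" else p[180:250,230:330],None,fx=7,fy=7,interpolation=cv2.INTER_CUBIC))
```

```text
scene stub top 127 [ 0.4869 -0.2928  0.0786] [0.04  0.035 0.008] [ 0.4858  -0.29375  0.07835]
scene turq top 132 [ 0.5438 -0.1888  0.0788] [0.036 0.034 0.009] [ 0.543  -0.1894  0.0789]
scene black top 98 [0.4043 0.2317 0.079 ] [0.038 0.036 0.008] [0.40365 0.2325  0.07895]
[ 25 296 369 400 270 154 176  49   0   0   0   0   0   0   0   0   0]
brass 428 [0.54847949 0.03225965 0.07087543] [ 0.50919853 -0.00448563  0.05009881] [0.59038574 0.06819298 0.08140856]
[ 19  28  24  29  40  66 173  49   0   0   0   0   0   0   0   0   0]
side stub top 65 [ 0.4864 -0.2904  0.0785] [0.033 0.042 0.009] [ 0.4863  -0.2938   0.07905]
side turq top 74 [ 0.543  -0.1864  0.0788] [0.034 0.038 0.012] [ 0.54335 -0.1871   0.0805 ]
side black top 145 [0.4029 0.2333 0.0787] [0.035 0.04  0.009] [0.4029  0.23195 0.0786 ]
[ 50 224 310 310 190 125 133  36   0   0   0   0   0   0   0   0   0]
brass 355 [0.55426903 0.02589315 0.07061149] [ 0.51691401 -0.01537782  0.05009637] [0.58878966 0.07215071 0.08159918]
[ 19  24  19  24  41  60 132  36   0   0   0   0   0   0   0   0   0]
```

Run:
```python
from h import *
c=r.calibration("wrist");print(c)
```

```text
{'fx': 325.19226210127806, 'fy': 325.19226210127806, 'cx': 278.66753223543583, 'cy': 211.67384339308242, 'tool_from_camera': array([[ 9.99999646e-01,  8.41831146e-04, -8.57319724e-06,
        -3.04379320e-04],
       [-8.13981266e-04,  9.69416509e-01,  2.45419984e-01,
        -6.69958532e-02],
       [ 2.14913186e-04, -2.45419890e-01,  9.69416851e-01,
        -1.61765736e-01],
       [ 0.00000000e+00,  0.00000000e+00,  0.00000000e+00,
         1.00000000e+00]])}
```

View pics/scene_z.png

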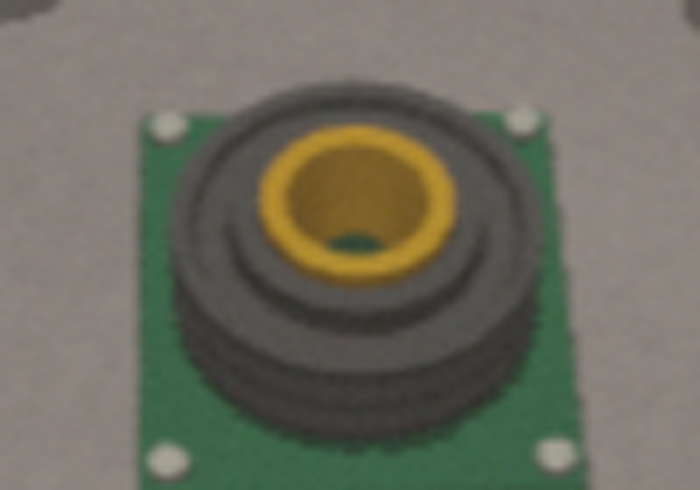

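Run:
```python
from h import *
from scipy.optimize import least_squares
for c in("scene","side"):
    p=cv2.imread(f"pics/{c}0.png");d=np.load(f"pics/{c}0.npy")
    vv,uu=np.mgrid[:420,:560]
    X=unproj(c,np.stack([uu,vv],-1).astype(float),d)
    hsv=cv2.cvtColor(p,cv2.COLOR_BGR2HSV)
    m=(np.hypot(X[...,0]-.55,X[...,1]-.03)<.06)&(X[...,2]>.0725)&(hsv[...,1]>120)&(hsv[...,0]<30)
    P=X[m]
    rr=least_squares(lambda q:np.hypot(P[:,0]-q[0],P[:,1]-q[1])-.032,[.55,.03],loss='soft_l1',f_scale=.003).x
    print(c,len(P),rr,np.median(P[:,2]),np.hypot(P[:,0]-rr[0],P[:,1]-rr[1]).std())
    for n,g in dict(stub=(.4865,-.2925),).items():
        m=(np.hypot(X[...,0]-g[0],X[...,1]-g[1])<.03)&(X[...,2]>.0755);Q=X[m]
        (x,y),rad=cv2.minEnclosingCircle((Q[:,:2]*1000).astype(np.float32));print(n,x,y,rad)
    # plate corners / green outline at z~.02
    g=(hsv[...,0]>55)&(hsv[...,0]<90)&(hsv[...,1]>70)&(np.hypot(X[...,0]-.55,X[...,1]-.03)<.15)&(abs(X[...,2]-.02)<.006)
    Q=(X[g][:,:2]*1000).astype(np.float32);print('plate',cv2.minAreaRect(Q))
s=r.sense();T=np.array(s['tcp_pos']);R=np.array(s['ee_rot'])
tgt=np.array([.4865,-.2925,.20])
print('shift tool',(R.T@(tgt-T)).round(4)); 
v=np.array([.5435-.4865,-.188+.2925]);print('stub->turq angle',np.degrees(np.arctan2(v[1],v[0])),'tool x',np.degrees(np.arctan2(R[1,0],R[0,0])))
```

```text
scene 246 [0.55408544 0.03253291] 0.07626699539461462 0.0031672707189215592
stub 486.09429931640625 -291.6865234375 20.523685455322266
plate ((555.276123046875, 31.104995727539062), (165.3984375, 187.8878631591797), 83.0411148071289)
side 201 [0.5527962  0.03471964] 0.07615065721473054 0.003820456916963698
stub 487.52508544921875 -291.80596923828125 19.371294021606445
plate ((551.9383544921875, 37.15206527709961), (171.91729736328125, 189.8359375), 83.95103454589844)
shift tool [0.1729 0.3434 0.0225]
stub->turq angle 61.38954033403479 tool x 111.75830538324585
```

```bash
python3 -m jog '[[[0.01,0.02,0],[0,0,-0.4]],[[0.025,0.05,0],[0,0,-1.2]],[[0.041,0.082,0],[0,0,-2]],[[0.058,0.115,0],[0,0,-3]],[[0.075,0.148,0],[0,0,-4]],[[0.092,0.182,0],[0,0,-5]],[[0.108,0.215,0],[0,0,-6]],[[0.122,0.242,0],[0,0,-7]],[[0.132,0.262,0],[0,0,-7.7]],[[0.136,0.27,0],[0,0,-8]]]' 0.087
cat > go.py <<'E'
import sys
from h import *
s=r.sense();T=np.array(s['tcp_pos']);R=np.array(s['ee_rot'])
t=np.array(eval(sys.argv[1]));print('t',s['time_s'],'tcp',T.round(4),'shift tool',(R.T@(t-T)).round(4),'F',np.round(s['wrist_force'],2),'w',s['gripper_width'])
from scipy.spatial.transform import Rotation as Ro
a=np.radians(float(sys.argv[2]));x=np.array([np.cos(a),np.sin(a),0]);z=np.array([0,0,-1.]);D=np.stack([x,np.cross(z,x),z],1)
print('turn',(np.degrees(Ro.from_matrix(R.T@D).as_rotvec())/5).round(3))
E
python3 go.py '[.487,-.292,.2]' 151.4
```

```text
time_s: 1.23
tcp_pos: [0.4339, -0.3519, 0.2227]
ee_rot: [[-0.884, 0.468, 0.001], [0.468, 0.884, -0.0], [-0.001, 0.0, -1.0]]
wrist_force: [0.5, -0.0, 0.4]
gripper_width: 0.998
t 1.2333 tcp [ 0.4339 -0.3519  0.2227] shift tool [-0.0188  0.0778  0.0228] F [ 0.47 -0.04  0.39] w 0.9975896990072413
turn [0.004 0.008 0.135]
```

```bash
python3 -m jog '[[[-0.002,0.007,0.002],[0,0,0]],[[-0.005,0.019,0.005],[0,0,0]],[[-0.008,0.033,0.01],[0,0,0.1]],[[-0.012,0.047,0.014],[0,0,0.1]],[[-0.015,0.06,0.018],[0,0,0.1]],[[-0.017,0.07,0.02],[0,0,0.1]],[[-0.019,0.076,0.023],[0,0,0.1]],[[-0.019,0.078,0.023],[0,0,0.1]],[[-0.019,0.078,0.023],[0,0,0.1]],[[-0.019,0.078,0.023],[0,0,0.1]]]' 0.087
cat > wr.py <<'E'
import sys
from h import *
def wcloud(s,d):
    c=r.calibration("wrist");M=np.array(c['tool_from_camera'])
    vv,uu=np.mgrid[:420,:560].astype(float)
    dx,dy=(uu-c['cx'])/c['fx'],(vv-c['cy'])/c['fy'];th=np.hypot(dx,dy)
    k=np.where(th>1e-9,np.tan(np.minimum(th,1.5))/np.maximum(th,1e-9),1)
    P=np.stack([dx*k*d,dy*k*d,d],-1)
    P=P@M[:3,:3].T+M[:3,3]
    return P@np.array(s['ee_rot']).T+np.array(s['tcp_pos'])
def shot(name):
    s=r.sense();p,d=r.capture("wrist");cv2.imwrite(f"pics/{name}.png",p);np.save(f"pics/{name}.npy",d)
    X=wcloud(s,d);X[d<=0]=np.nan
    return s,p,d,X
E
python3 - <<'E'
from wr import *
s,p,d,X=shot("w1")
print(s['tcp_pos'],s['joints'].round(1))
m=(np.hypot(X[...,0]-.487,X[...,1]+.292)<.035)&(X[...,2]>.073)&(X[...,2]<.09)
Q=X[m];print(len(Q),Q.mean(0),np.median(Q[:,2]),cv2.minEnclosingCircle((Q[:,:2]*1000).astype(np.float32)))
E
python3 go.py '[.487,-.292,.05]' 151.4
```

```text
time_s: 2.07
tcp_pos: [0.4856, -0.2945, 0.1997]
ee_rot: [[-0.877, 0.481, 0.0], [0.481, 0.877, -0.0], [-0.0, -0.0, -1.0]]
wrist_force: [0.0, 0.1, -0.0]
gripper_width: 1.0
[ 0.48562957 -0.29446698  0.19969749] [-14.9  17.5  -9.7   0.  -62.7 -13.9]
1294 [ 0.48377971 -0.29766475  0.07942307] 0.07952247521712583 ((484.0370178222656, -297.1253662109375), 18.14104461669922)
t 2.1167 tcp [ 0.4855 -0.2946  0.1998] shift tool [0.     0.003  0.1498] F [-0.45 -0.67  0.82] w 1.000577656636857
turn [-0.001  0.003 -0.032]
```

View pics/w1.png

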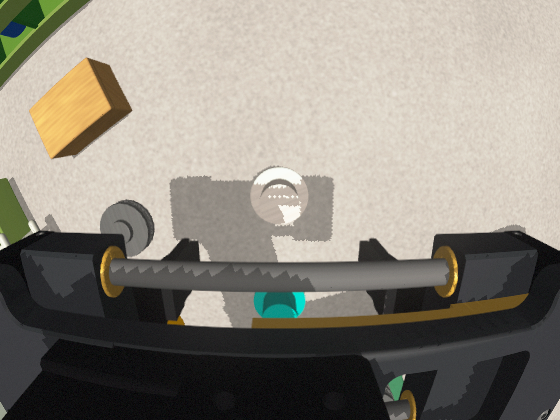

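```bash
python3 -m jog '[[[0,0,0.006],[0,0,0]],[[0,0,0.018],[0,0,0]],[[0,0,0.034],[0,0,0]],[[0,0,0.05],[0,0,0]],[[0,0,0.066],[0,0,0]],[[0,0,0.08],[0,0,0]],[[0,0,0.088],[0,0,0]],[[0,0,0.09],[0,0,0]],[[0,0,0.09],[0,0,0]],[[0,0,0.09],[0,0,0]]]' 0.087
python3 - <<'E'
from wr import *
s,p,d,X=shot("w2")
m=(np.hypot(X[...,0]-.486,X[...,1]+.294)<.035)&(X[...,2]>.073)&(X[...,2]<.09)
Q=X[m];print(len(Q),Q.mean(0),np.median(Q[:,2]),cv2.minEnclosingCircle((Q[:,:2]*1000).astype(np.float32)))
E
python3 go.py '[.487,-.292,.05]' 151.4
```

```text
time_s: 2.95
tcp_pos: [0.4862, -0.2947, 0.1102]
ee_rot: [[-0.877, 0.481, 0.001], [0.481, 0.877, -0.001], [-0.001, 0.0, -1.0]]
wrist_force: [-0.6, 0.7, 0.1]
gripper_width: 0.999
2597 [ 0.4837073  -0.297756    0.07943394] 0.07954062731119042 ((483.820068359375, -296.8746643066406), 18.532100677490234)
t 3.0 tcp [ 0.4864 -0.2946  0.1105] shift tool [0.0008 0.0026 0.0605] F [-0.3  -0.57  1.33] w 0.9996749599140636
turn [ 0.002  0.022 -0.027]
```

View pics/w2.png

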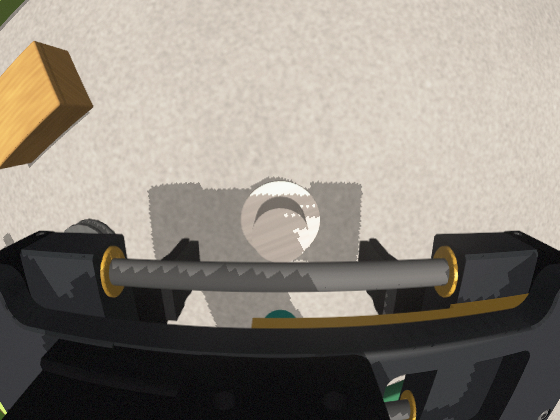

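```bash
python3 -m jog '[[[0,0,0.004],[0,0,0]],[[0,0,0.012],[0,0,0]],[[0,0,0.022],[0,0,0]],[[0,0,0.033],[0,0,0]],[[0,0,0.043],[0,0,0]],[[0,0,0.05],[0,0,0]],[[0,0,0.056],[0,0,0]],[[0,0,0.058],[0,0,0]],[[0,0,0.058],[0,0,0]],[[0,0,0.058],[0,0,0]]]' 0.087
python3 -m jog '[[[0,0,0],[0,0,0]],[[0,0,0],[0,0,0]],[[0,0,0],[0,0,0]],[[0,0,0],[0,0,0]],[[0,0,0],[0,0,0]],[[0,0,0],[0,0,0]],[[0,0,0],[0,0,0]],[[0,0,0],[0,0,0]],[[0,0,0],[0,0,0]],[[0,0,0],[0,0,0]]]' 0.02
python3 - <<'E'
from wr import *
s,p,d,X=shot("w3")
m=(np.hypot(X[...,0]-.486,X[...,1]+.294)<.035)&(X[...,2]>.073)&(X[...,2]<.09)
Q=X[m];print(len(Q),Q.mean(0),cv2.minEnclosingCircle((Q[:,:2]*1000).astype(np.float32)))
E
python3 go.py '[.5535,.0335,.2]' 151.4
```

```text
time_s: 3.83
tcp_pos: [0.486, -0.2944, 0.0516]
ee_rot: [[-0.877, 0.481, 0.0], [0.481, 0.877, -0.0], [-0.0, -0.0, -1.0]]
wrist_force: [0.7, -0.4, -0.2]
gripper_width: 1.001
time_s: 4.67
tcp_pos: [0.4856, -0.2942, 0.0515]
ee_rot: [[-0.877, 0.481, -0.0], [0.481, 0.877, 0.0], [0.0, -0.0, -1.0]]
wrist_force: [-0.4, 0.8, 1.4]
gripper_width: 0.406
2877 [ 0.48246221 -0.30001293  0.07907953] ((480.1312255859375, -304.2022705078125), 28.44932746887207)
t 4.7167 tcp [ 0.4856 -0.2942  0.0515] shift tool [ 0.0981  0.32   -0.1484] F [0.48 0.76 0.  ] w 0.40709490764035217
turn [-0.    -0.004 -0.028]
```

View pics/w3.png

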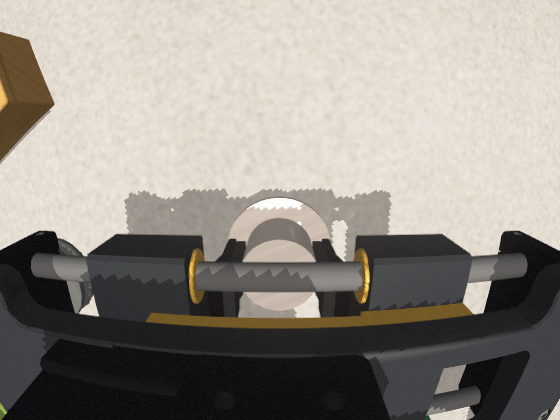

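```bash
python3 -m jog '[[[0,0,-0.004],[0,0,0]],[[0,0,-0.014],[0,0,0]],[[0,0,-0.03],[0,0,0]],[[0,0,-0.05],[0,0,0]],[[0,0,-0.07],[0,0,0]],[[0,0,-0.09],[0,0,0]],[[0,0,-0.11],[0,0,0]],[[0,0,-0.125],[0,0,0]],[[0,0,-0.135],[0,0,0]],[[0,0,-0.14],[0,0,0]]]'
python3 go.py '[.5526,.0313,.2]' 151.4
```

```text
time_s: 5.55
tcp_pos: [0.4859, -0.2943, 0.193]
ee_rot: [[-0.877, 0.481, 0.002], [0.481, 0.877, -0.0], [-0.002, 0.001, -1.0]]
wrist_force: [0.4, 0.3, -4.9]
gripper_width: 0.403
t 5.55 tcp [ 0.4859 -0.2943  0.193 ] shift tool [ 0.0981  0.3176 -0.0069] F [ 0.38  0.26 -4.88] w 0.4026533753282227
turn [ 0.007  0.02  -0.029]
```

Stub is held (weight about 4.9 N). Traverse in two calls.

```bash
python3 -m jog '[[[0.003,0.008,0],[0,0,0]],[[0.008,0.024,-0.001],[0,0,0]],[[0.014,0.044,-0.002],[0,0,0]],[[0.02,0.066,-0.003],[0,0,0]],[[0.027,0.088,-0.004],[0,0,0]],[[0.034,0.11,-0.005],[0,0,0]],[[0.041,0.132,-0.006],[0,0,0]],[[0.046,0.148,-0.007],[0,0,0]],[[0.049,0.158,-0.007],[0,0,0]],[[0.05,0.162,-0.007],[0,0,0]]]'
python3 -m jog '[[[0.002,0.007,0],[0,0,0]],[[0.007,0.022,0],[0,0,0]],[[0.013,0.042,0],[0,0,0]],[[0.02,0.064,0],[0,0,0]],[[0.027,0.087,0],[0,0,0]],[[0.034,0.109,0],[0,0,0]],[[0.04,0.13,0],[0,0,0]],[[0.045,0.146,0],[0,0,0]],[[0.048,0.154,0],[0,0,0]],[[0.048,0.156,0],[0,0,0]]]'
python3 go.py '[.5526,.0313,.2]' 151.4
python3 - <<'E'
from h import *
for c in("scene","side"):
    p,d=r.capture(c);cv2.imwrite(f"pics/{c}1.png",p);np.save(f"pics/{c}1.npy",d)
    crop=p[130:270,230:350];cv2.imwrite(f"pics/{c}1z.png",cv2.resize(crop,None,fx=4,fy=4,interpolation=cv2.INTER_CUBIC))
    vv,uu=np.mgrid[:420,:560]
    X=unproj(c,np.stack([uu,vv],-1).astype(float),d)
    for z0 in np.arange(.14,.25,.01):
        m=(np.hypot(X[...,0]-.5535,X[...,1]-.0335)<.045)&(X[...,2]>z0)&(X[...,2]<z0+.01);Q=X[m]
        if len(Q)>4:print(c,z0.round(2),len(Q),Q.min(0).round(4)[:2],Q.max(0).round(4)[:2])
E
```

```text
time_s: 6.38
tcp_pos: [0.5193, -0.1265, 0.1974]
ee_rot: [[-0.878, 0.479, -0.002], [0.479, 0.878, 0.001], [0.002, -0.001, -1.0]]
wrist_force: [-0.0, -0.1, -5.3]
gripper_width: 0.406
time_s: 7.22
tcp_pos: [0.5526, 0.0324, 0.198]
ee_rot: [[-0.877, 0.48, -0.001], [0.48, 0.877, -0.0], [0.001, -0.001, -1.0]]
wrist_force: [0.7, 0.6, -5.0]
gripper_width: 0.406
t 7.2167 tcp [0.5526 0.0324 0.198 ] shift tool [-0.0005 -0.001  -0.002 ] F [ 0.71  0.57 -4.99] w 0.40601160923404117
turn [-0.007 -0.009 -0.018]
scene 0.14 8 [0.5641 0.021 ] [0.5709 0.0404]
scene 0.15 22 [0.5607 0.0137] [0.5723 0.0451]
scene 0.16 24 [0.5622 0.0108] [0.5761 0.0504]
scene 0.17 34 [0.5562 0.0067] [0.579  0.0516]
scene 0.18 88 [0.5371 0.0041] [0.581  0.0617]
scene 0.19 49 [0.5421 0.0058] [0.5822 0.0608]
side 0.14 6 [0.5392 0.0416] [0.5614 0.0492]
side 0.15 26 [0.5333 0.0373] [0.567  0.0551]
side 0.16 34 [0.5299 0.0395] [0.5732 0.0566]
side 0.17 33 [0.5283 0.0338] [0.5718 0.0604]
side 0.18 92 [0.524  0.0189] [0.5808 0.0617]
side 0.19 70 [0.5257 0.0191] [0.583  0.0641]
side 0.2 62 [0.5271 0.0254] [0.5823 0.059 ]
side 0.21 59 [0.5272 0.0284] [0.5827 0.0594]
side 0.22 96 [0.5248 0.0215] [0.5851 0.0587]
side 0.23 40 [0.524 0.022] [0.5854 0.0619]
side 0.24 37 [0.5248 0.015 ] [0.589  0.0603]
```

View pics/scene1z.png

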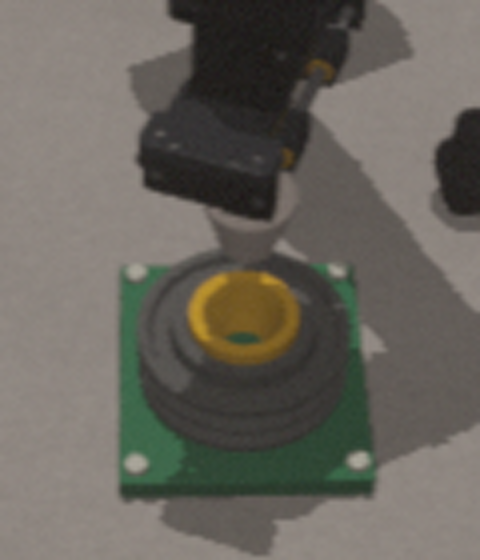

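View pics/side1z.png

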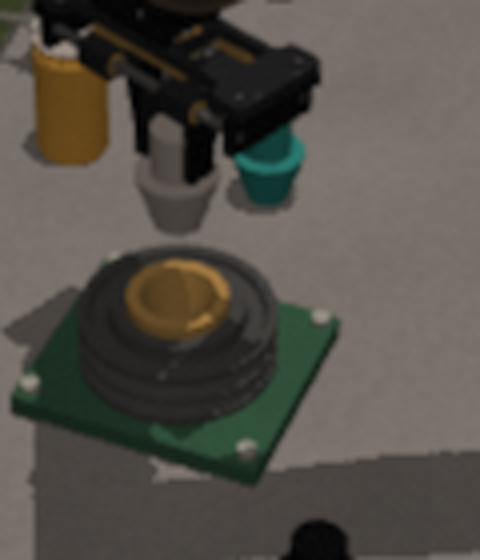

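```bash
python3 -m jog '[[[0,0,0.004],[0,0,0]],[[0,0,0.013],[0,0,0]],[[0,0,0.027],[0,0,0]],[[0,0,0.042],[0,0,0]],[[0,0,0.057],[0,0,0]],[[0,0,0.072],[0,0,0]],[[0,0,0.083],[0,0,0]],[[0,0,0.089],[0,0,0]],[[0,0,0.091],[0,0,0]],[[0,0,0.092],[0,0,0]]]'
python3 go.py '[.5530,.0325,.093]' 151.4
python3 - <<'E'
from h import *
for c in("scene","side"):
    p,d=r.capture(c)
    crop=p[150:250,230:350];cv2.imwrite(f"pics/{c}2z.png",cv2.resize(crop,None,fx=6,fy=6,interpolation=cv2.INTER_CUBIC))
    vv,uu=np.mgrid[:420,:560]
    X=unproj(c,np.stack([uu,vv],-1).astype(float),d)
    m=(np.hypot(X[...,0]-.5535,X[...,1]-.0335)<.04)&(X[...,2]>.088)&(X[...,2]<.1);Q=X[m]
    print(c,len(Q),Q.min(0).round(4),Q.max(0).round(4))
E
```

```text
time_s: 8.15
tcp_pos: [0.5526, 0.0311, 0.1062]
ee_rot: [[-0.877, 0.481, -0.0], [0.481, 0.877, -0.0], [0.0, -0.001, -1.0]]
wrist_force: [-0.3, 0.8, -5.4]
gripper_width: 0.403
t 8.15 tcp [0.5526 0.0311 0.1062] shift tool [0.0004 0.0014 0.0132] F [-0.32  0.81 -5.42] w 0.40267948109741
turn [-0.007 -0.003 -0.034]
scene 70 [0.5434 0.0067 0.0887] [0.5828 0.0593 0.0999]
side 102 [0.5247 0.0172 0.088 ] [0.5818 0.0617 0.0997]
```

View pics/side2z.png

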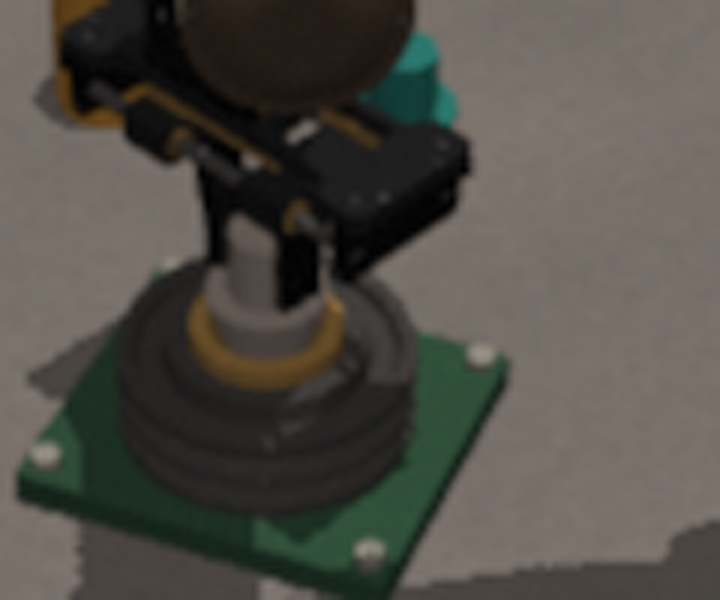

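View pics/scene2z.png

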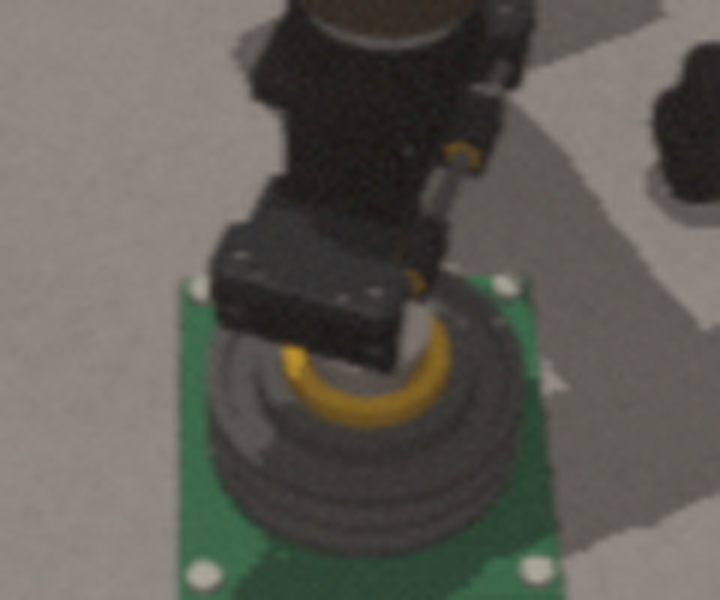

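The side view shows the cone entering the liner centred (collar ~(268,305), brass ring ~(265,340) in the crop). Lowering slowly.

```bash
python3 -m jog '[[[0,0.0002,0.001],[0,0,0]],[[0,0.0004,0.002],[0,0,0]],[[0,0.0006,0.003],[0,0,0]],[[0,0.0008,0.004],[0,0,0]],[[0,0.001,0.005],[0,0,0]],[[0,0.001,0.006],[0,0,0]],[[0,0.001,0.007],[0,0,0]],[[0,0.001,0.008],[0,0,0]],[[0,0.001,0.008],[0,0,0]],[[0,0.001,0.008],[0,0,0]]]'
python3 go.py '[.5530,.0325,.093]' 151.4
```

```text
time_s: 9.08
tcp_pos: [0.5531, 0.0325, 0.0984]
ee_rot: [[-0.877, 0.481, -0.0], [0.481, 0.877, -0.0], [0.0, -0.0, -1.0]]
wrist_force: [-0.6, -0.4, -4.5]
gripper_width: 0.406
t 9.0833 tcp [0.5531 0.0325 0.0984] shift tool [ 0.0001 -0.      0.0054] F [-0.59 -0.41 -4.49] w 0.4059136906524819
turn [-0.002 -0.002 -0.028]
```

```bash
python3 -m jog '[[[0,0,0.0004],[0,0,0]],[[0,0,0.0008],[0,0,0]],[[0,0,0.0012],[0,0,0]],[[0,0,0.0016],[0,0,0]],[[0,0,0.002],[0,0,0]],[[0,0,0.0024],[0,0,0]],[[0,0,0.0028],[0,0,0]],[[0,0,0.003],[0,0,0]],[[0,0,0.003],[0,0,0]],[[0,0,0.003],[0,0,0]]]'
python3 go.py '[.5530,.0325,.093]' 151.4
```

```text
time_s: 9.92
tcp_pos: [0.5531, 0.0325, 0.0955]
ee_rot: [[-0.877, 0.481, -0.0], [0.481, 0.877, -0.0], [0.0, -0.0, -1.0]]
wrist_force: [-1.0, -0.1, -5.3]
gripper_width: 0.408
t 9.9167 tcp [0.5531 0.0325 0.0955] shift tool [0.0001 0.     0.0025] F [-0.98 -0.07 -5.33] w 0.4079272079337581
turn [-0.002 -0.002 -0.028]
```

```bash
python3 -m jog '[[[0,0,0.0002],[0,0,0]],[[0,0,0.0004],[0,0,0]],[[0,0,0.0006],[0,0,0]],[[0,0,0.0008],[0,0,0]],[[0,0,0.001],[0,0,0]],[[0,0,0.0012],[0,0,0]],[[0,0,0.0014],[0,0,0]],[[0,0,0.0015],[0,0,0]],[[0,0,0.0015],[0,0,0]],[[0,0,0.0015],[0,0,0]]]'
python3 go.py '[.5530,.0325,.093]' 151.4
```

```text
time_s: 10.75
tcp_pos: [0.5534, 0.0325, 0.0949]
ee_rot: [[-0.877, 0.481, 0.001], [0.481, 0.877, -0.0], [-0.001, 0.0, -1.0]]
wrist_force: [-3.0, -0.5, 5.9]
gripper_width: 0.404
t 10.75 tcp [0.5534 0.0325 0.0949] shift tool [ 0.0003 -0.0002  0.0019] F [-3.   -0.53  5.92] w 0.4044776330934212
turn [ 0.003  0.008 -0.024]
```

```bash
python3 -m jog '[[[0,0,-0.0005],[0,0,0]],[[0,0,-0.001],[0,0,0]],[[0,0,-0.001],[0,0,0]],[[0,0,-0.001],[0,0,0]],[[0,0,-0.001],[0,0,0]],[[0,0,-0.001],[0,0,0]],[[0,0,-0.001],[0,0,0]],[[0,0,-0.001],[0,0,0]],[[0,0,-0.001],[0,0,0]],[[0,0,-0.001],[0,0,0]]]'
python3 -m jog '[[[0,0,0],[0,0,0]],[[0,0,0],[0,0,0]],[[0,0,0],[0,0,0]],[[0,0,0],[0,0,0]],[[0,0,0],[0,0,0]],[[0,0,0],[0,0,0]],[[0,0,0],[0,0,0]],[[0,0,0],[0,0,0]],[[0,0,0],[0,0,0]],[[0,0,0],[0,0,0]]]' 0.06
python3 go.py '[.5530,.0325,.093]' 151.4
```

```text
time_s: 11.58
tcp_pos: [0.5533, 0.0325, 0.095]
ee_rot: [[-0.877, 0.481, 0.0], [0.481, 0.877, 0.0], [-0.0, 0.0, -1.0]]
wrist_force: [-1.5, -1.5, 1.3]
gripper_width: 0.404
time_s: 12.42
tcp_pos: [0.5532, 0.0325, 0.0951]
ee_rot: [[-0.877, 0.481, 0.0], [0.481, 0.877, 0.0], [-0.0, 0.0, -1.0]]
wrist_force: [0.6, 0.3, -0.9]
gripper_width: 0.688
t 12.4167 tcp [0.5532 0.0325 0.0951] shift tool [ 0.0001 -0.0001  0.0021] F [ 0.56  0.3  -0.91] w 0.6875955949210331
turn [ 0.001  0.    -0.028]
```

Released. Raise straight up, then look.

```bash
python3 -m jog '[[[0,0,-0.004],[0,0,0]],[[0,0,-0.012],[0,0,0]],[[0,0,-0.024],[0,0,0]],[[0,0,-0.038],[0,0,0]],[[0,0,-0.052],[0,0,0]],[[0,0,-0.066],[0,0,0]],[[0,0,-0.078],[0,0,0]],[[0,0,-0.086],[0,0,0]],[[0,0,-0.09],[0,0,0]],[[0,0,-0.09],[0,0,0]]]' 0.08
python3 - <<'E'
from wr import *
s,p,d,X=shot("w4")
m=(np.hypot(X[...,0]-.5535,X[...,1]-.0325)<.035)&(X[...,2]>.105)&(X[...,2]<.15)
Q=X[m];z=np.median(Q[:,2]);Q=Q[abs(Q[:,2]-z)<.004];print('wrist',len(Q),z,cv2.minEnclosingCircle((Q[:,:2]*1000).astype(np.float32)))
A=np.c_[Q[:,:2],np.ones(len(Q))];print('slope',np.linalg.lstsq(A,Q[:,2],rcond=None)[0][:2])
for c in("scene","side"):
    p,d=r.capture(c);cv2.imwrite(f"pics/{c}3z.png",cv2.resize(p[150:250,230:350],None,fx=6,fy=6,interpolation=cv2.INTER_CUBIC))
    vv,uu=np.mgrid[:420,:560]
    X=unproj(c,np.stack([uu,vv],-1).astype(float),d)
    m=(np.hypot(X[...,0]-.5535,X[...,1]-.0335)<.03)&(X[...,2]>.115)&(X[...,2]<.14);Q=X[m]
    print(c,len(Q),Q.mean(0).round(4),Q.min(0).round(4),Q.max(0).round(4))
E
python3 go.py '[.5530,.0325,.14]' 151.4
```

```text
time_s: 13.25
tcp_pos: [0.5536, 0.0326, 0.1863]
ee_rot: [[-0.877, 0.481, 0.002], [0.481, 0.877, 0.001], [-0.002, 0.002, -1.0]]
wrist_force: [0.6, 0.2, 0.3]
gripper_width: 0.921
wrist 1928 0.1228961688118162 ((550.9459838867188, 29.65091896057129), 18.287845611572266)
slope [0.00945312 0.00324791]
scene 125 [0.556  0.0327 0.1218] [0.5366 0.0151 0.1162] [0.571  0.0501 0.1257]
side 110 [0.5525 0.0361 0.1217] [0.5358 0.0109 0.1158] [0.5712 0.0545 0.1296]
t 13.4 tcp [0.5526 0.0324 0.1843] shift tool [-0.0003  0.0003  0.0443] F [-0.57  0.31  0.12] w 0.9193412407708287
turn [-0.011 -0.014 -0.03 ]
```

View pics/side3z.png

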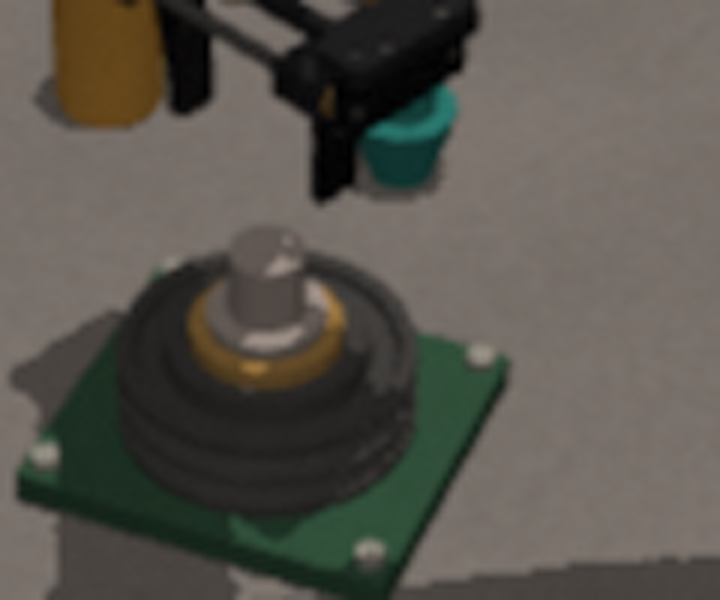

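View pics/w4.png

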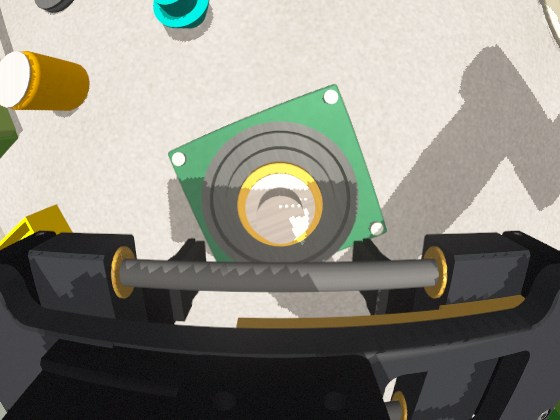

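```bash
python3 -m jog '[[[0,0.001,0.004],[0,0,0]],[[0,0.001,0.012],[0,0,0]],[[0,0.001,0.022],[0,0,0]],[[0,0.001,0.032],[0,0,0]],[[0,0.001,0.04],[0,0,0]],[[0,0.001,0.046],[0,0,0]],[[0,0.001,0.05],[0,0,0]],[[0,0.001,0.053],[0,0,0]],[[0,0.001,0.055],[0,0,0]],[[0,0.001,0.055],[0,0,0]]]' 0.0
python3 go.py '[.5535,.0335,.1225]' 151.4
```

```text
time_s: 14.23
tcp_pos: [0.5536, 0.0334, 0.1298]
ee_rot: [[-0.877, 0.481, -0.0], [0.481, 0.877, -0.0], [0.0, -0.0, -1.0]]
wrist_force: [0.8, -0.6, 0.4]
gripper_width: 0.24
t 14.2333 tcp [0.5536 0.0334 0.1298] shift tool [0.0001 0.     0.0073] F [ 0.75 -0.62  0.39] w 0.2402347735126768
turn [-0.002 -0.002 -0.028]
```

```bash
python3 -m jog '[[[0,0,0],[0,0,0]],[[0,0,0.0005],[0,0,0]],[[0,0,0.001],[0,0,0]],[[0,0,0.0015],[0,0,0]],[[0,0,0.002],[0,0,0]],[[0,0,0.0025],[0,0,0]],[[0,0,0.003],[0,0,0]],[[0,0,0.0035],[0,0,0]],[[0,0,0.004],[0,0,0]],[[0,0,0.0045],[0,0,0]]]' 0.0
python3 -m jog '[[[0,0,0.0003],[0,0,0]],[[0,0,0.0006],[0,0,0]],[[0,0,0.0009],[0,0,0]],[[0,0,0.0012],[0,0,0]],[[0,0,0.0015],[0,0,0]],[[0,0,0.0018],[0,0,0]],[[0,0,0.002],[0,0,0]],[[0,0,0.002],[0,0,0]],[[0,0,0.002],[0,0,0]],[[0,0,0.002],[0,0,0]]]' 0.0
python3 go.py '[.5535,.0335,.1225]' 151.4
```

```text
time_s: 15.07
tcp_pos: [0.5536, 0.0334, 0.1255]
ee_rot: [[-0.877, 0.481, -0.0], [0.481, 0.877, -0.0], [0.0, -0.0, -1.0]]
wrist_force: [-0.5, 0.2, -0.2]
gripper_width: 0.009
time_s: 15.9
tcp_pos: [0.5539, 0.0334, 0.1238]
ee_rot: [[-0.877, 0.481, 0.001], [0.481, 0.877, 0.0], [-0.001, 0.0, -1.0]]
wrist_force: [-0.0, 0.0, 2.7]
gripper_width: 0.008
t 15.9 tcp [0.5539 0.0334 0.1238] shift tool [ 0.0003 -0.0001  0.0013] F [-0.03  0.03  2.66] w 0.007656047372256723
turn [ 0.004  0.006 -0.026]
```

```bash
python3 -m jog '[[[0,0,0.0002],[0,0,0]],[[0,0,0.0004],[0,0,0]],[[0,0,0.0006],[0,0,0]],[[0,0,0.0008],[0,0,0]],[[0,0,0.001],[0,0,0]],[[0,0,0.001],[0,0,0]],[[0,0,0.001],[0,0,0]],[[0,0,0.001],[0,0,0]],[[0,0,0.001],[0,0,0]],[[0,0,0.001],[0,0,0]]]' | egrep 'tcp|force'
```

```text
tcp_pos: [0.5543, 0.0334, 0.1236]
wrist_force: [-0.8, 0.2, 6.1]
```

```bash
python3 -m jog '[[[0,0,0.0001],[0,0,0]],[[0,0,0.0002],[0,0,0]],[[0,0,0.0003],[0,0,0]],[[0,0,0.0004],[0,0,0]],[[0,0,0.0005],[0,0,0]],[[0,0,0.0006],[0,0,0]],[[0,0,0.0007],[0,0,0]],[[0,0,0.0008],[0,0,0]],[[0,0,0.0009],[0,0,0]],[[0,0,0.001],[0,0,0]]]' | egrep 'tcp|force'
```

```text
tcp_pos: [0.5544, 0.0334, 0.1228]
wrist_force: [-1.3, -0.4, 7.6]
```

```bash
python3 -m jog '[[[0,0,0.00015],[0,0,0]],[[0,0,0.0003],[0,0,0]],[[0,0,0.00045],[0,0,0]],[[0,0,0.0006],[0,0,0]],[[0,0,0.00075],[0,0,0]],[[0,0,0.0009],[0,0,0]],[[0,0,0.00105],[0,0,0]],[[0,0,0.0012],[0,0,0]],[[0,0,0.00135],[0,0,0]],[[0,0,0.0015],[0,0,0]]]' | egrep 'tcp|force'
```

```text
tcp_pos: [0.5544, 0.0334, 0.1213]
wrist_force: [-0.5, 0.1, 6.4]
```

```bash
python3 go.py '[.5535,.0335,.1225]' 151.4
```

```text
t 18.4 tcp [0.5544 0.0334 0.1213] shift tool [ 0.0008 -0.0004 -0.0012] F [-0.54  0.1   6.38] w 0.0055634486900315175
turn [ 0.011  0.021 -0.021]
```

```bash
python3 -m jog '[[[0,0,0.00015],[0,0,0]],[[0,0,0.0003],[0,0,0]],[[0,0,0.00045],[0,0,0]],[[0,0,0.0006],[0,0,0]],[[0,0,0.00075],[0,0,0]],[[0,0,0.0009],[0,0,0]],[[0,0,0.00105],[0,0,0]],[[0,0,0.0012],[0,0,0]],[[0,0,0.00135],[0,0,0]],[[0,0,0.0015],[0,0,0]]]' | egrep 'tcp|force'
```

```text
tcp_pos: [0.5544, 0.0334, 0.1198]
wrist_force: [-1.9, 0.1, 6.8]
```

```bash
python3 go.py '[.5535,.0335,.1225]' 151.4
```

```text
t 19.2333 tcp [0.5544 0.0334 0.1198] shift tool [ 0.0008 -0.0004 -0.0027] F [-1.89  0.05  6.78] w 0.006501975150322729
turn [ 0.012  0.021 -0.022]
```

```bash
python3 -m jog '[[[0,0,0.00015],[0,0,0]],[[0,0,0.0003],[0,0,0]],[[0,0,0.00045],[0,0,0]],[[0,0,0.0006],[0,0,0]],[[0,0,0.00075],[0,0,0]],[[0,0,0.0009],[0,0,0]],[[0,0,0.00105],[0,0,0]],[[0,0,0.0012],[0,0,0]],[[0,0,0.00135],[0,0,0]],[[0,0,0.0015],[0,0,0]]]' | egrep 'tcp|force'
```

```text
tcp_pos: [0.5545, 0.0334, 0.1184]
wrist_force: [-0.8, -0.5, 7.9]
```

```bash
python3 -m jog '[[[0,0,0.00015],[0,0,0]],[[0,0,0.0003],[0,0,0]],[[0,0,0.00045],[0,0,0]],[[0,0,0.0006],[0,0,0]],[[0,0,0.00075],[0,0,0]],[[0,0,0.0009],[0,0,0]],[[0,0,0.00105],[0,0,0]],[[0,0,0.0012],[0,0,0]],[[0,0,0.00135],[0,0,0]],[[0,0,0.0015],[0,0,0]]]' | egrep 'tcp|force'
```

```text
tcp_pos: [0.5545, 0.0334, 0.1169]
wrist_force: [-0.9, -0.7, 8.1]
```

```bash
python3 -m jog '[[[0,0,0.00015],[0,0,0]],[[0,0,0.0003],[0,0,0]],[[0,0,0.00045],[0,0,0]],[[0,0,0.0006],[0,0,0]],[[0,0,0.00075],[0,0,0]],[[0,0,0.0009],[0,0,0]],[[0,0,0.00105],[0,0,0]],[[0,0,0.0012],[0,0,0]],[[0,0,0.00135],[0,0,0]],[[0,0,0.0015],[0,0,0]]]' | egrep 'tcp|force'
```

```text
tcp_pos: [0.5547, 0.0335, 0.1158]
wrist_force: [-1.0, -0.1, 9.6]
```

```bash
python3 -m jog '[[[0,0,0.0001],[0,0,0]],[[0,0,0.0002],[0,0,0]],[[0,0,0.0003],[0,0,0]],[[0,0,0.0004],[0,0,0]],[[0,0,0.0005],[0,0,0]],[[0,0,0.0006],[0,0,0]],[[0,0,0.0007],[0,0,0]],[[0,0,0.0008],[0,0,0]],[[0,0,0.0009],[0,0,0]],[[0,0,0.001],[0,0,0]]]' | egrep 'tcp|force'
```

```text
tcp_pos: [0.5551, 0.0335, 0.1155]
wrist_force: [-2.0, 0.2, 13.2]
```

```bash
python3 -m jog '[[[0,0,0.0001],[0,0,0]],[[0,0,0.0002],[0,0,0]],[[0,0,0.0003],[0,0,0]],[[0,0,0.0004],[0,0,0]],[[0,0,0.0005],[0,0,0]],[[0,0,0.0006],[0,0,0]],[[0,0,0.0007],[0,0,0]],[[0,0,0.0008],[0,0,0]],[[0,0,0.0009],[0,0,0]],[[0,0,0.001],[0,0,0]]]' | egrep 'tcp|force'
```

```text
tcp_pos: [0.5555, 0.0335, 0.1153]
wrist_force: [-2.4, -0.9, 15.6]
```

```bash
python3 -m jog '[[[0,0,0.0002],[0,0,0]],[[0,0,0.0004],[0,0,0]],[[0,0,0.0006],[0,0,0]],[[0,0,0.0008],[0,0,0]],[[0,0,0.001],[0,0,0]],[[0,0,0.0012],[0,0,0]],[[0,0,0.0014],[0,0,0]],[[0,0,0.0014],[0,0,0]],[[0,0,0.0014],[0,0,0]],[[0,0,0.0014],[0,0,0]]]' | egrep 'tcp|force'
```

```text
tcp_pos: [0.556, 0.0335, 0.115]
wrist_force: [-4.3, -0.1, 18.8]
```

```bash
python3 -m jog '[[[0,0,0.0002],[0,0,0]],[[0,0,0.0004],[0,0,0]],[[0,0,0.0006],[0,0,0]],[[0,0,0.0008],[0,0,0]],[[0,0,0.001],[0,0,0]],[[0,0,0.001],[0,0,0]],[[0,0,0.001],[0,0,0]],[[0,0,0.001],[0,0,0]],[[0,0,0.001],[0,0,0]],[[0,0,0.001],[0,0,0]]]' | egrep 'tcp|force'
python3 -m jog '[[[0,0,0],[0,0,0]],[[0,0,0],[0,0,0]],[[0,0,0],[0,0,0]],[[0,0,0],[0,0,0]],[[0,0,0],[0,0,0]],[[0,0,0],[0,0,0]],[[0,0,0],[0,0,0]],[[0,0,0],[0,0,0]],[[0,0,0],[0,0,0]],[[0,0,0],[0,0,0]]]' | egrep 'tcp|force'
```

```text
tcp_pos: [0.5564, 0.0335, 0.1148]
wrist_force: [-4.3, -0.3, 23.1]
tcp_pos: [0.5564, 0.0335, 0.1148]
wrist_force: [-3.3, 0.4, 21.1]
```

Run:
```python
from h import *
f=[]
for i,c in enumerate(("scene","side","scene","side")):
    f.append(np.r_[r.sense()['wrist_force'],r.sense()['moment']])
    p,d=r.capture(c)
    if i<2:
        cv2.imwrite(f"pics/{c}4z.png",cv2.resize(p[150:250,230:350],None,fx=6,fy=6,interpolation=cv2.INTER_CUBIC))
print(np.mean(f,0).round(2))
```

```text
[-4.09e+00 -3.00e-02  2.20e+01 -6.00e-02  1.44e+00 -1.00e-02]
```

View pics/side4z.png

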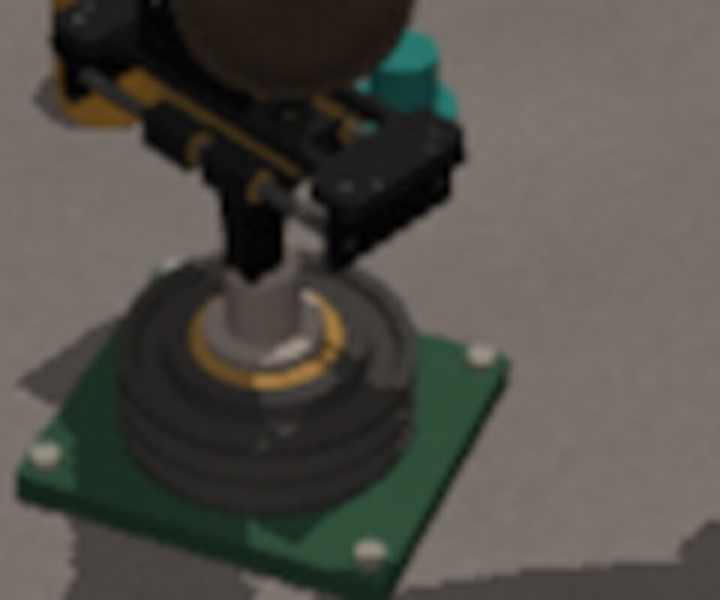

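View pics/scene4z.png

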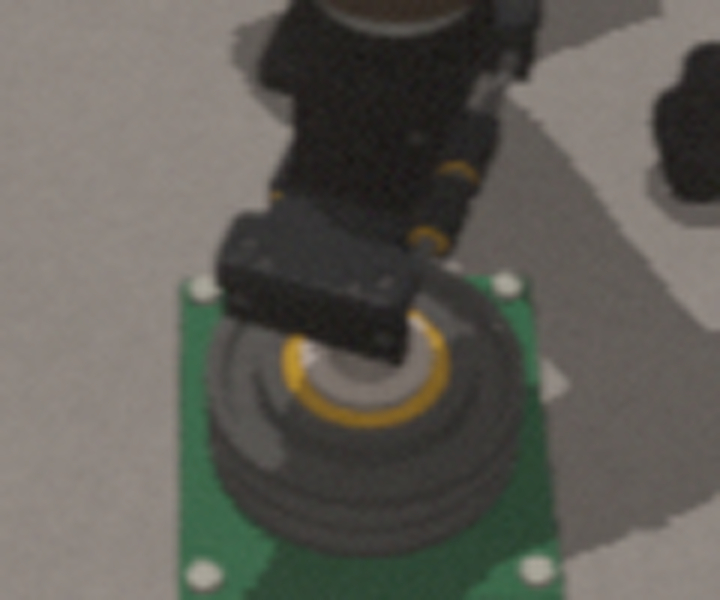

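```bash
python3 -m jog '[[[0,0,0.0002],[0,0,0]],[[0,0,0.0004],[0,0,0]],[[0,0,0.0006],[0,0,0]],[[0,0,0.0008],[0,0,0]],[[0,0,0.0008],[0,0,0]],[[0,0,0.0008],[0,0,0]],[[0,0,0.0008],[0,0,0]],[[0,0,0.0008],[0,0,0]],[[0,0,0.0008],[0,0,0]],[[0,0,0.0008],[0,0,0]]]' | egrep 'tcp|force'
```

```text
tcp_pos: [0.5567, 0.0335, 0.1146]
wrist_force: [-4.5, -0.8, 24.1]
```

```bash
python3 -m jog '[[[0,0,-0.0008],[0,0,0]],[[0,0,-0.0016],[0,0,0]],[[0,0,-0.0024],[0,0,0]],[[0,0,-0.0032],[0,0,0]],[[0,0,-0.004],[0,0,0]],[[0,0,-0.0048],[0,0,0]],[[0,0,-0.0056],[0,0,0]],[[0,0,-0.0064],[0,0,0]],[[0,0,-0.0075],[0,0,0]],[[0,0,-0.009],[0,0,0]]]' | egrep 'tcp|force'
python3 -m jog '[[[0,0,-0.004],[0,0,0]],[[0,0,-0.012],[0,0,0]],[[0,0,-0.024],[0,0,0]],[[0,0,-0.036],[0,0,0]],[[0,0,-0.05],[0,0,0]],[[0,0,-0.064],[0,0,0]],[[0,0,-0.076],[0,0,0]],[[0,0,-0.085],[0,0,0]],[[0,0,-0.09],[0,0,0]],[[0,0,-0.09],[0,0,0]]]' | egrep 'tcp|force'
python3 - <<'E'
from wr import *
s,p,d,X=shot("w5")
m=(np.hypot(X[...,0]-.5535,X[...,1]-.0325)<.035)&(X[...,2]>.1)&(X[...,2]<.15)
Q=X[m];z=np.median(Q[:,2]);Q=Q[abs(Q[:,2]-z)<.004];print('wrist',len(Q),z,cv2.minEnclosingCircle((Q[:,:2]*1000).astype(np.float32)))
A=np.c_[Q[:,:2],np.ones(len(Q))];print('slope',np.linalg.lstsq(A,Q[:,2],rcond=None)[0][:2])
for c in("scene","side"):
    p,d=r.capture(c);cv2.imwrite(f"pics/{c}5.png",p);cv2.imwrite(f"pics/{c}5z.png",cv2.resize(p[150:250,230:350],None,fx=6,fy=6,interpolation=cv2.INTER_CUBIC))
    vv,uu=np.mgrid[:420,:560]
    X=unproj(c,np.stack([uu,vv],-1).astype(float),d)
    m=(np.hypot(X[...,0]-.5535,X[...,1]-.0335)<.03)&(X[...,2]>.108)&(X[...,2]<.13);Q=X[m]
    print(c,len(Q),Q.mean(0).round(4),Q.min(0).round(4),Q.max(0).round(4))
print(r.sense()['time_s'],r.sense()['tcp_pos'])
E
```

```text
tcp_pos: [0.5529, 0.0333, 0.117]
wrist_force: [0.3, 0.2, 0.5]
tcp_pos: [0.5542, 0.0336, 0.2092]
wrist_force: [-0.2, -0.3, -0.8]
wrist 1524 0.11472903393589816 ((551.6723022460938, 29.523605346679688), 18.188127517700195)
slope [-0.00198487  0.00627034]
scene 141 [0.5552 0.0325 0.1141] [0.5351 0.0151 0.108 ] [0.5734 0.0504 0.1189]
side 108 [0.5532 0.0351 0.1134] [0.5356 0.0141 0.1083] [0.5734 0.0542 0.1207]
28.75 [0.5531105  0.03333447 0.20705118]
```

View pics/side5z.png

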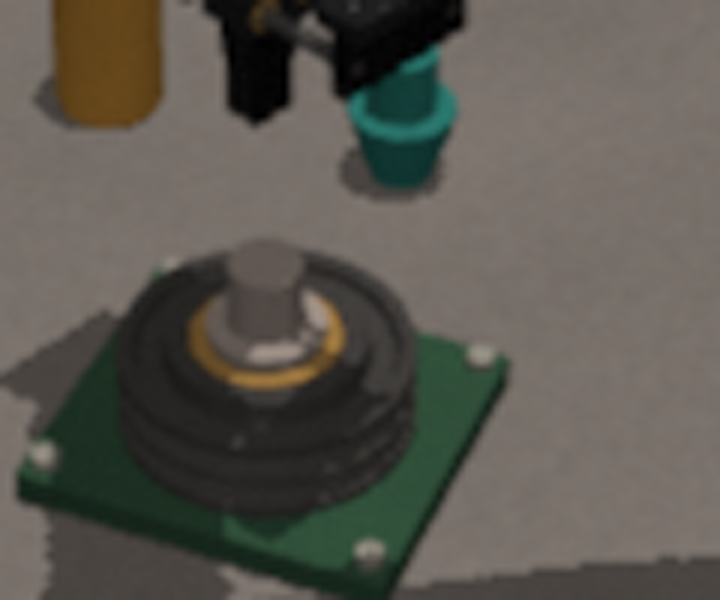

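View pics/scene5.png

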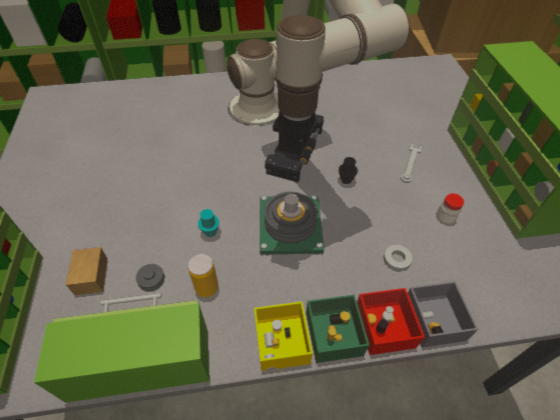

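```bash
python3 -c "
from station import r
print(r.finish_job())"
```

```text
the job is handed in; nothing more can be done
None
```

The bright stub is standing upright and untouched in the brass liner, pushed down onto its stop, and the job is handed in at about 29 s.

- **Placing:** I gripped it by the boss, lowered it into the liner and let go. One of the lowering steps pressed with about 11 N before I released it. After letting go, the pictures showed it centred and upright, with its top at about 0.123 m.
- **Pushing:** With the fingers shut, I pushed straight down on the boss. The liner slid about 8 mm at 6–8 N, then turned hard. I held it at about 22 N, rising to 24 N at the end of the push, and the highest reading was 24.1 N. The fingertip drifted about 2 mm sideways during the firm push, with about 4 N of side force, but the stub stayed upright.
- **Last checks:** The top stands at about 0.1147 m, so the stub's centre is about 75 mm above the pulley's origin, against the 97 mm limit. Its tilt is under 0.01 rad, and it is within about 2 mm of the pulley's axis by the scene and side cameras. In the last scene picture the black stub and the other things are where they were, judged by eye only.
- **Disagreement:** Throughout, the wrist camera put positions about 5 mm off from the scene and side cameras. I went by the scene and side cameras.
- **Not confirmed:** I could not read the washer itself. That the liner is on its stop rests on the force turning hard.

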